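# Hang the unevenly loaded spice caddy level on the counter hook

## Robot

A 6-joint arm with a two-finger parallel gripper is mounted at the origin on a cart in front of the work surface, level with it; the furniture and walls round the work are solid. World frame = base frame: x ahead of the robot, y to its left, z up, the work surface at z = 0. Lengths are in mm, angles in rad, forces in N, time in s.
With the tool pointing down it reaches from about 400 to 925 mm from the base axis. Payload 12.5 kg.
Tool frame: the origin (TCP) lies midway between the tips of the shut fingers; the grasp point (between the pads) lies 19 mm behind it; z points along the fingers, y is the line along which they close (so a half turn about z gives the same grasp; the last joint's range is limited). The gripper opens to 95 mm and grips with 3 to 60 N. Pads are 20 mm wide; open, the fingers measure 119 mm over their backs; the gripper's body (75 mm by 180 mm) begins 59 mm behind the grasp point.
Start: joints at [1.128, 0.491, 1.559, -0, 1.092, -0.106], TCP at [206.527, 589.91, 214.661] pointing down, gripper open.
Joint ranges: [-3.1, 3.1], [-0.84, 2.19], [0.05, 2.79], [-1.13, 4.28], [0.06, 2.93], [-2.69, 2.69]. Speed limits (rad/s): [2.22, 2.22, 2.79, 3.14, 3.14, 3.14].

## Interface

Orientations are given as [roll, pitch, yaw] about the fixed x, y, z axes, in that order (R = Rz(yaw) Ry(pitch) Rx(roll)).
In Python, from cell import state, viewer, env, models gives the robot as it stands. The module is installed in compiled form; this text tells all that it offers.
- The arm moves only by the tool arm_command, never from a script. Its argument "rows" is a list of rows, each a list of 2 entries, a list of its own where there are three numbers: the shift along the tool's x, y, z normalised to -1 to 1, where 1 is 0.25 m, then the turn about the tool's z normalised to -1 to 1, where 1 is pi rad. A call has exactly 5 rows; each row shifts and turns the commanded pose from where the row before left it, along the tool's axes as they then stand; what a row does not reach is not made up. A row lasts 1/10 s, in which the tool goes at most 50 mm and 8.59 degrees, less where a joint would pass 70% of its speed; a pose out of reach is approached as far as the arm can. A call with a number of a shift or a turn outside -1 to 1 is refused whole. A call with a gripper value outside its range is refused whole. "claw" is the opening, from 0 (shut) to 1 (fully open), set as the call begins (left out, the last holds). The fingers move at their own pace and stop on an object; the grip force is fixed at half the most. Time passes only in rows, so rows that do not move let the fingers close, or fill a call up. It gives the time, the measured TCP pose, the force, the opening and the grip force at its end, in the units of the state.
- state(): the state, without advancing time (a new reading comes with each control period).
- viewer.read_camera(name): name is "side" or "top"; returns (picture, depth): 400x640x3 uint8, red, green, blue; 400x640 float32, mm along the optical axis (not along the pixel's ray), 0 where there is no reading.
- viewer.get_calibration(name): a dict with "camera_matrix" (3x3 intrinsics, pixels), "dist_coeffs" ([k1, k2, p1, p2, k3] as OpenCV has them; the pictures are not rectified), "world_to_cam" (4x4, takes a point from world to camera coordinates). Camera axes: x right, y up, looking along -z (the intrinsics and any distortion apply to the point x, -y, -z); pixel columns grow to the right and rows downward; lengths in mm; the calibration is good to about 2 mm. A picture is of the moment at which its call begins. get_calibration takes no time and is no camera call.
- env.job_done(): hands the job in; it is judged then, once.
Trained networks look in the newest picture that a camera, given by its name, has taken for a name from the list of things; names that differ only in an ending like _2 or _b are one class to them, and where a whole thing is asked for, a point or a joint stands for the part that bears it (a point fixed in the world has none). Each returns a list of dicts, best first, with "confidence" (0 to 1); they miss things now and then, are a little off and sometimes report something else, mostly with a low value. They report only what shows in the picture. A call takes as long as a camera call. They do not tell look-alikes from the thing itself.
- models.search_frame(camera, label): "position" ([x, y, z] in mm, in world coordinates, good to about 4 mm: the middle of the surface that is visible of it).
- models.mark_of(camera, label): "position" ([x, y, z] in mm, in world coordinates, good to about 4 mm: a listed point, or the origin of a listed thing).
The state is a dict: "t": time; "joints": joint angles; "qvel": joint speeds; "tau": joint torques, N m; "eef_pos": TCP position; "tcp_rot": TCP orientation; "ft_force": force on the tool from outside, world axes, zero at the start; "moment": the same for the moment, N m; "opening": opening from 0.0 (shut) to 1.0 (fully open); "grip_force": force on a finger pad.
Only numpy, scipy, OpenCV 4.12 (cv2) and the standard library are available. Lean on these libraries where they do the work, as an engineer would, in place of code of your own. Each camera call takes 0.05 s, during which the arm holds its last target. There are 200 camera calls.

## Task

Hang the loaded spice caddy on the hook of the stand by whichever of its three holes lets it hang level, with the three jars still standing in their cups. The hook's height has been set by hand and is not exactly known, so feel your way on without pressing hard on it, and let the hook take the caddy's weight before you let go. Leave the pepper mill, the sauce bottle and the nut jar where they are.

Things in the scene. Friction and masses are not known exactly. Their poses are not given: they have to be found in the camera images.
- caddy: Loose spice caddy: white open tray 53 (x) x 153 (y) x 28 mm, three cups along y (centres y = -50, 0, 50 mm, floor 3 mm up), a white upright at each end and a pale wooden board across the top, bored with three holes. 0.2 kg empty within 10 percent, mass centre at x = y = 0; about 0.56 kg loaded, mass centre some 50 mm up. Origin: centre of the underside, z up. Stands on the worktop at first.
- caddy_top (a point): Middle of the upper edge of the caddy's upright wooden board. The board is 10 mm thick (x), 161 mm long (y), from 97 to 166 mm above the caddy's underside. Pinch it across the 10 mm by its top 27 mm only, so that the fingers stay 18 mm above the hole centres and clear the hook; pinched away from above the load's mass centre, the caddy may turn in the fingers.
- hole_left (a point): Centre of the hole at y = +24 mm of the caddy, 120 mm above its underside (46 mm under the board's top edge). Like the others a round 16 mm hole right through the board along the caddy's x.
- hole_middle (a point): Centre of the 16 mm hole at y = 0 of the caddy, 120 mm above its underside.
- hole_right (a point): Centre of the 16 mm hole at y = -24 mm of the caddy, 120 mm above its underside.
- full_jar: Full spice jar of ochre powder colour with a cream cap, 45 mm diameter, 83 mm high, 0.30 kg, loose in one of the three cups (any of them). Origin: centre of its underside.
- shaker_a: Empty clear shaker with a grey top, 44 mm diameter, 90 mm high, 0.03 kg, loose in another cup. Origin: centre of its underside.
- shaker_b: A second empty clear shaker, the same as the first, 0.03 kg, in the remaining cup. Origin: centre of its underside.
- stand: Hook stand, fixed to the worktop: dark plate 150 x 110 x 10 mm (x -50 to 100 mm), 16 mm steel post at x = 75 mm, 186 mm high, with a black clamp (32 x 30 x 22 mm, red knob behind) that holds the hook and does not slip under 25 N. The hook is a level 7 mm round steel bar from the clamp along the stand's -x at y = 0, a raised button at its end. Origin: on the worktop, z up.
- seat_nominal (a point): Seat of the hook as designed: x = -25 mm, z = 162 mm of the stand, on the bar's axis, between end button and collar. The true axis is up to 14 mm higher or lower than this point: the clamp was set by hand and its height is not reported (x and y are true). A hung board rests on the bar here, its hole's centre 4.5 mm below the true axis.
- hook_end (a point): The hook's end as designed (x = -43, z = 162 mm of the stand; true height as uncertain as the seat's). The bar ends in a flat steel button, 12 mm across, x = -43 to -37 mm, set 2.5 mm high so that its top is 8.5 mm above the bar's axis: a 16 mm hole passes over it only when centred on it within 2 mm. The red collar, 17 mm across, is at x = -18 to -12 mm; its top is 8.5 mm above the axis too.
- mill: Wooden pepper mill, 58 mm diameter, 170 mm high, loose; leave it. Origin: centre of its underside.
- bottle: Sauce bottle with a white cap, 50 x 81 x 199 mm, loose; leave it. Origin: centre of its underside.
- nut_jar: Small jar with a black lid, 68 mm diameter, 100 mm high, loose; leave it. Origin: centre of its underside.
Things that resemble listed ones, but are neither listed nor needed, are in the scene too. Of the things that look like the caddy, the larger one is meant. What is shaped like the full_jar but purple is not meant.

How it is judged:
By the outcome, as a careful person would: the job done as asked, in the order asked, and still so for the second after the job is handed in, with the robot touching nothing.
It also fails if it takes over 69 s, if anything falls off the work surface, if the arm or the gripper's body presses on something with over 40 N, if the wrist force passes 120 N, or if a joint passes its speed limit or range.

## Working session

There is one attempt and no reset: what is moved stays moved. The work goes in short steps, Python scripts to look and compute and a tool call to move; the robot and the scene stay as the last step left them, time stands still between calls to the robot, and variables do not carry over. Pictures are saved under pics/ and viewed, at most 10 in all, crops included, and the job is handed in when it is done.

Besides the shell and the picture viewer there is one more tool, called after "Emit:" as a command line: name --argument value ..., lists and objects as JSON in quotes. arm_command: Moves the arm, as the interface text tells. Scaled input: -1 to 1 covers 0.25 m each way for a shift and pi rad each way for a turn. Its arguments: {"type":"object","properties":{"rows":{"type":"array","items":{"type":"array"}},"claw":{"type":"number"}},"required":["rows"]}

```bash
mkdir -p pics; cat > h.py <<'E'
import numpy as np, cv2
from cell import state, viewer, env, models
def cal(n):
    c=viewer.get_calibration(n); return np.array(c["camera_matrix"]),np.array(c["dist_coeffs"]),np.array(c["world_to_cam"])
def cloud(n,depth):
    K,D,T=cal(n); h,w=depth.shape
    u,v=np.meshgrid(np.arange(w),np.arange(h))
    p=cv2.undistortPoints(np.stack([u,v],-1).reshape(-1,1,2).astype(np.float64),K,D).reshape(h,w,2)
    P=np.stack([p[...,0]*depth,-p[...,1]*depth,-depth,np.ones_like(depth)],-1)
    return (P@np.linalg.inv(T).T)[...,:3]
def proj(n,X):
    K,D,T=cal(n); X=np.atleast_2d(X); c=(np.c_[X,np.ones(len(X))]@T.T)[:,:3]
    p,_=cv2.projectPoints(c*[1,-1,-1],np.zeros(3),np.zeros(3),K,D); return p.reshape(-1,2)
E
python3 - <<'E'
from h import *
for n in("side","top"):
    im,d=viewer.read_camera(n); cv2.imwrite(f"pics/{n}0.png",im[...,::-1]); np.save(f"{n}0.npy",d)
    print(n,np.linalg.inv(cal(n)[2]).round(2)[:3].tolist())
    for l in["caddy","caddy_top","full_jar","shaker_a","stand","seat_nominal","hole_middle","hook_end"]:
        print(l,[(np.round(r["position"]).tolist(),round(r["confidence"],2),proj(n,r["position"])[0].round().tolist()) for r in models.mark_of(n,l)])
print(state())
E
```

```text
side [[0.6, 0.43, -0.67, -364.89], [-0.8, 0.31, -0.52, -713.08], [-0.01, 0.85, 0.53, 856.09]]
caddy [([494.0, -143.0, 2.0], 0.88, [344.0, 266.0]), ([451.0, -309.0, 2.0], 0.62, [387.0, 299.0]), ([493.0, -142.0, 167.0], 0.2, [345.0, 218.0])]
caddy_top [([454.0, -316.0, 108.0], 0.89, [393.0, 268.0]), ([491.0, -145.0, 168.0], 0.63, [345.0, 219.0])]
full_jar [([498.0, -140.0, 4.0], 0.64, [344.0, 264.0]), ([583.0, -123.0, 2.0], 0.5, [356.0, 248.0]), ([492.0, -93.0, 4.0], 0.18, [330.0, 259.0])]
shaker_a [([490.0, -96.0, 1.0], 0.79, [330.0, 261.0]), ([493.0, -191.0, -1.0], 0.71, [358.0, 274.0])]
stand [([571.0, 133.0, -1.0], 0.63, [288.0, 223.0])]
seat_nominal [([551.0, 131.0, 166.0], 0.84, [282.0, 181.0])]
hole_middle [([457.0, -308.0, 86.0], 0.82, [391.0, 273.0]), ([495.0, -144.0, 122.0], 0.78, [346.0, 232.0]), ([492.0, -144.0, 169.0], 0.49, [345.0, 218.0])]
hook_end [([532.0, 117.0, 165.0], 0.96, [281.0, 185.0])]
top [[-0.31, 0.87, -0.37, 4.95], [-0.95, -0.28, 0.13, 184.53], [0.01, 0.4, 0.92, 1530.53]]
caddy [([459.0, -308.0, -0.0], 0.64, [404.0, 217.0]), ([496.0, -144.0, 0.0], 0.6, [359.
[... 612 characters left out ...]
0, 164.0], 0.67, [284.0, 216.0])]
{'t': 0.9, 'joints': array([ 1.12836702e+00,  4.90927705e-01,  1.55888282e+00,  1.40079296e-05,
        1.09168120e+00, -1.05606473e-01]), 'qvel': array([-0.00052395,  0.00206865,  0.00201115, -0.00054284, -0.00066476,
        0.000339  ]), 'tau': array([ 1.45922309e-03, -6.12470627e+01, -2.58421111e+01,  6.93697412e-02,
        4.46183025e-02,  1.20153555e-05]), 'eef_pos': array([206.54922832, 589.91718857, 214.649649  ]), 'tcp_rot': array([ 3.14149098e+00, -1.72326053e-06,  2.80476336e+00]), 'ft_force': array([-0.77540788,  0.71090923, -0.70114744]), 'moment': array([-0.00696513, -0.03000954,  0.03481567]), 'grip_force': 0.0, 'opening': 0.9999887775302897}
```

```bash
python3 - <<'E'
import cv2,numpy as np
a=cv2.imread("pics/side0.png")[140:320,240:440]; b=cv2.imread("pics/top0.png")[140:320,240:440]
cv2.imwrite("pics/c0.png",np.hstack([cv2.resize(x,(400*1,360),interpolation=cv2.INTER_CUBIC) for x in(a,b)]))
cv2.imwrite("pics/c1.png",cv2.resize(cv2.imread("pics/side0.png")[195:300,315:415],(800,600)[:1]*1+(600,)if 0 else (570,600),interpolation=cv2.INTER_CUBIC))
E
```

```text
(no output)
```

View pics/c0.png

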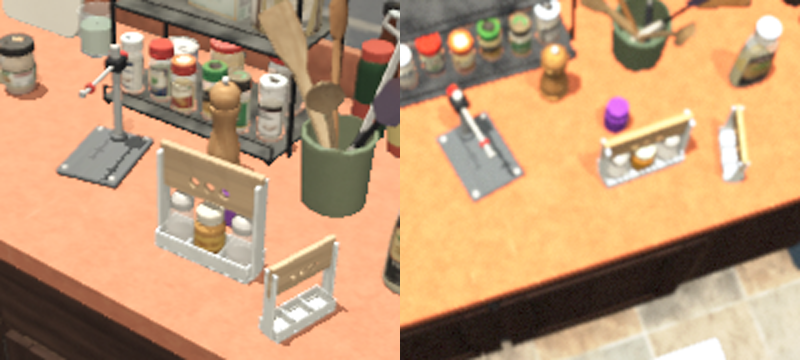

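View pics/c1.png

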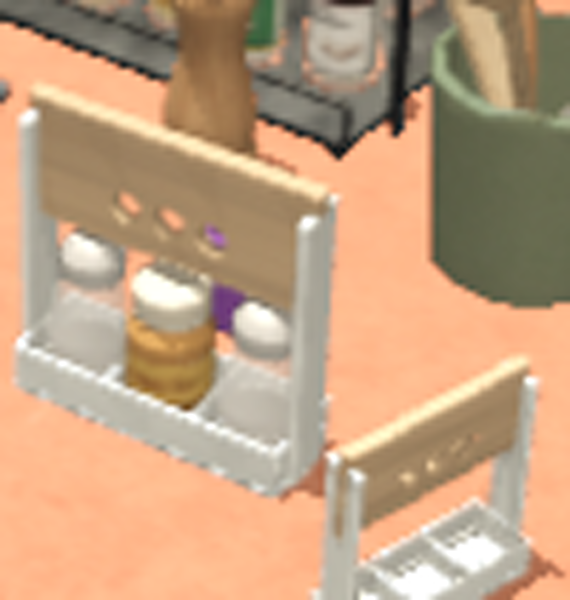

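View pics/top0.png

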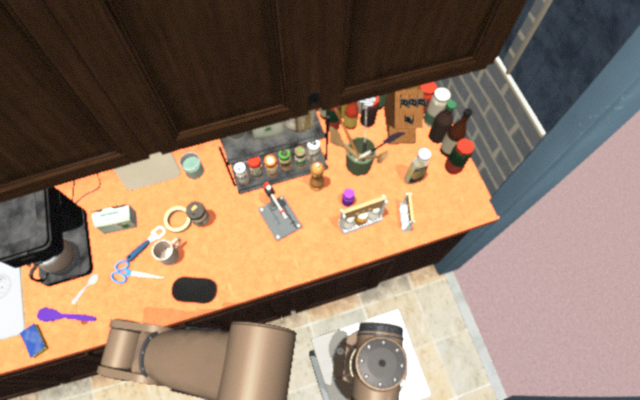

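```bash
cat > m.py <<'E'
from h import *
def rep(tag,ims):
    for n,(im,d) in ims.items():
        P=cloud(n,d); ok=d>0; x,y,z=P[...,0],P[...,1],P[...,2]
        hsv=cv2.cvtColor(im,cv2.COLOR_RGB2HSV)
        m=ok&(np.hypot(x-494,y+143)<110)&(z>120)&(z<180)&(abs(x-494)<40)
        if m.sum()>5:
            t=m&(z>np.percentile(z[m],99)-6); q=P[t]; l=cv2.fitLine(q[:,:2].astype(np.float32),cv2.DIST_HUBER,0,.01,.01).ravel()
            print(n,"board n",m.sum(),t.sum(),"ztop",np.percentile(z[m],[90,99]).round(1),"mean",q.mean(0).round(1),"angle",np.degrees(np.arctan2(l[1],l[0])).round(1),"y",q[:,1].min().round(1),q[:,1].max().round(1),"x at ends",q[q[:,1].argmin()].round(1),q[q[:,1].argmax()].round(1))
        m=ok&(np.hypot(x-571,y-133)<75)&(z>130)&(z<210)
        for s,e in((0,1),):
            q=P[m]; c=im[m]; v,u=np.nonzero(m)
            for i in range(len(q)): print(u[i],v[i],q[i].round(0).astype(int).tolist(),c[i].tolist())
        m=ok&(np.hypot(x-571,y-133)<110)&(abs(z-10)<4)
        q=P[m]; r=cv2.minAreaRect(q[:,:2].astype(np.float32)); print("plate",m.sum(),r)
E
python3 - <<'E'
import cv2,numpy as np
from m import *
rep(0,{n:(cv2.imread(f"pics/{n}0.png")[...,::-1].copy(),np.load(f"{n}0.npy")) for n in("side","top")})
E
```

```text
side board n 883 186 ztop [165.3 167.7] mean [ 491.5 -146.1  165.1] angle -88.0 y -223.1 -61.6 x at ends [ 498.3 -223.1  165.8] [488.6 -61.6 162. ]
296 162 [643, 150, 187] [242, 232, 217]
295 163 [634, 147, 189] [205, 196, 180]
299 163 [645, 140, 186] [202, 187, 171]
295 164 [639, 151, 182] [158, 155, 142]
296 164 [638, 146, 183] [179, 175, 163]
297 164 [642, 146, 182] [185, 181, 168]
298 164 [645, 144, 181] [176, 171, 159]
295 165 [636, 149, 180] [150, 139, 128]
296 165 [641, 149, 178] [147, 143, 132]
297 165 [641, 144, 179] [150, 145, 134]
298 165 [643, 142, 179] [147, 143, 133]
295 166 [642, 154, 172] [150, 144, 134]
296 166 [638, 147, 176] [146, 143, 132]
297 166 [641, 145, 176] [150, 145, 135]
298 166 [644, 144, 174] [147, 144, 133]
295 167 [637, 150, 172] [143, 134, 123]
296 167 [638, 147, 172] [146, 142, 131]
297 167 [639, 143, 173] [150, 145, 135]
298 167 [642, 141, 173] [147, 143, 133]
299 167 [644, 140, 172] [137, 133, 123]
293 168 [639, 161, 164] [200, 142, 117]
294 168 [638, 155, 166] [109, 88, 80]
295 168 [636, 149, 169] [110, 105, 97]
296 168 [641, 149, 167] [140, 135, 
[... 9894 characters left out ...]
, 121, 162] [234, 233, 223]
283 214 [549, 125, 153] [249, 248, 241]
284 214 [547, 122, 157] [248, 247, 240]
285 214 [546, 119, 157] [217, 215, 202]
284 215 [543, 123, 158] [250, 249, 243]
285 215 [543, 120, 155] [242, 240, 232]
286 215 [538, 117, 166] [205, 203, 191]
285 216 [537, 121, 161] [251, 249, 243]
286 216 [534, 118, 167] [240, 237, 227]
287 216 [536, 114, 158] [197, 197, 184]
284 217 [536, 125, 159] [237, 235, 225]
285 217 [534, 122, 160] [248, 246, 238]
286 217 [534, 119, 159] [234, 231, 221]
287 217 [535, 115, 154] [197, 196, 184]
285 218 [533, 123, 154] [220, 219, 205]
plate 811 ((575.3074951171875, 135.65948486328125), (201.69473266601562, 211.62112426757812), 68.64576721191406)
```

Large caddy (side pixel 344,240, ochre jar in its middle cup) versus the small empty look-alike (392,270); ochre jar versus purple jar (356,248). I'm using the large caddy. The full jar is in the middle, so the middle hole will hang level. First move: turn the tool and travel above the caddy.

Emit:
arm_command --rows '[[[0,0,-0.04],0.0477],[[0,0,-0.04],0.0477],[[0,0,-0.04],0.0477],[[0,0,-0.02],0.0477],[[0,0,0],0.0477]]' --claw 0.5

```text
t: 1.4
eef_pos: [206.6, 590.1, 250.5]
tcp_rot: [3.14, -0.001, 2.049]
ft_force: [0.5, -1.0, 0.7]
opening: 0.635
grip_force: 0.0
```

Emit:
arm_command --rows '[[[0,0,0],0.0477],[[0,0,0],0.0477],[[0,0,0],0.0477],[[-0.06,0.04,0],0],[[-0.12,0.08,0],0]]'

```text
t: 1.9
eef_pos: [237.8, 545.8, 249.3]
tcp_rot: [-3.141, -0.0, 1.612]
ft_force: [0.1, 0.0, -0.3]
opening: 0.5
grip_force: 0.0
```

Emit:
arm_command --rows '[[[-0.12,0.08,0],0],[[-0.12,0.08,0],0],[[-0.12,0.08,0],0],[[-0.12,0.08,0],0],[[-0.12,0.08,0],0]]'

```text
t: 2.4
eef_pos: [344.1, 397.5, 249.8]
tcp_rot: [3.141, -0.0, 1.61]
ft_force: [0.4, -0.2, -0.1]
opening: 0.497
grip_force: 0.0
```

Emit:
arm_command --rows '[[[-0.12,0.08,0],0],[[-0.12,0.08,0],0],[[-0.16,0.06,0],0],[[-0.17,0.04,0],0],[[-0.17,0.03,0],0]]'

```text
t: 2.9
eef_pos: [422.4, 214.9, 249.6]
tcp_rot: [3.141, 0.0, 1.61]
ft_force: [0.9, 0.1, 0.4]
opening: 0.5
grip_force: 0.0
```

Emit:
arm_command --rows '[[[-0.17,0.03,0],0],[[-0.17,0.03,0],0],[[-0.17,0.03,0],0],[[-0.17,0.03,0],0],[[-0.17,0.03,0],0]]'

```text
t: 3.4
eef_pos: [466.7, 3.8, 249.8]
tcp_rot: [3.141, 0.0, 1.61]
ft_force: [0.2, -0.3, -0.7]
opening: 0.504
grip_force: 0.0
```

Emit:
arm_command --rows '[[[-0.17,0.03,0],0],[[-0.17,0.02,0],0],[[-0.12,0.01,0],0],[[0,0,0],0],[[0,0,0],0]]'

```text
t: 3.9
eef_pos: [485.6, -108.9, 249.5]
tcp_rot: [-3.141, -0.0, 1.607]
ft_force: [0.2, 0.7, -0.0]
opening: 0.498
grip_force: 0.0
```

```bash
python3 - <<'E'
from h import *
s=state(); print(s["eef_pos"].round(1),s["tcp_rot"].round(4),s["t"])
for n in("side","top"):
    im,d=viewer.read_camera(n); cv2.imwrite(f"pics/{n}1.png",im[...,::-1])
    P=cloud(n,d); x,y,z=np.moveaxis(P,-1,0)
    # purely planar fit of board face: side camera sees -x face
    m=(d>0)&(abs(x-492)<20)&(abs(y+143)<75)&(z>105)&(z<162)
    q=P[m]; 
    if len(q)>30:
        A=np.c_[q[:,1]+143,q[:,2]-140,np.ones(len(q))]; c=np.linalg.lstsq(A,q[:,0],rcond=None)[0]; print(n,len(q),"face x at y-143:",c[2].round(1),"slope y",c[0].round(3),"z",c[1].round(3))
    print([(np.round(r["position"]).tolist(),round(r["confidence"],2)) for r in models.mark_of(n,"caddy_top")])
c=cv2.imread("pics/side1.png")[150:300,270:430]; cv2.imwrite("pics/c2.png",cv2.resize(c,(640,600),interpolation=cv2.INTER_CUBIC))
E
```

```text
[ 485.6 -108.9  249.5] [-3.1412e+00 -3.0000e-04  1.6069e+00] 3.9
side 780 face x at y-143: 488.3 slope y -0.045 z -0.016
[([455.0, -313.0, 108.0], 0.8), ([550.0, 129.0, 166.0], 0.68), ([493.0, -144.0, 168.0], 0.55)]
[([456.0, -307.0, 117.0], 0.62)]
```

View pics/c2.png

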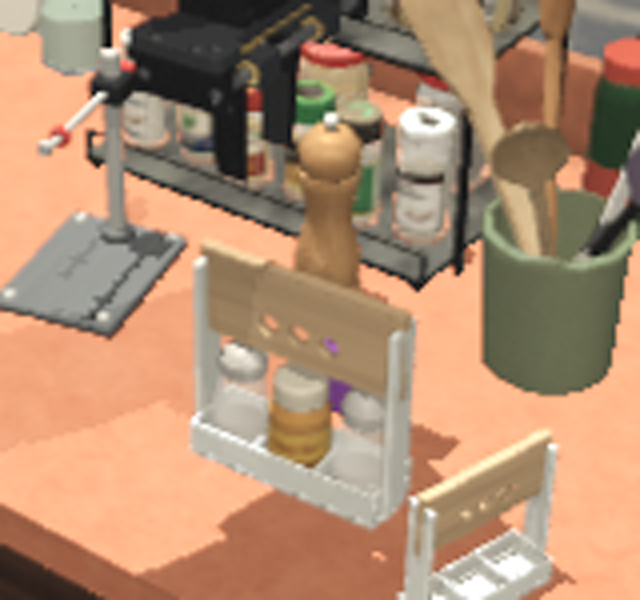

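Emit:
arm_command --rows '[[[-0.07,0.013,0],0.003],[[-0.068,0.013,0.05],0],[[0,0,0.1],0],[[0,0,0.1],0],[[0,0,0.06],0]]'

```text
t: 4.6
eef_pos: [493.2, -143.3, 169.5]
tcp_rot: [-3.139, -0.001, 1.596]
ft_force: [0.1, 0.4, -1.1]
opening: 0.5
grip_force: 0.0
```

Emit:
arm_command --rows '[[[0,0,0.04],0],[[0,0,0.04],0],[[0,0,0.04],0],[[0,0,0],0],[[0,0,0],0]]'

```text
t: 5.1
eef_pos: [493.9, -142.6, 142.2]
tcp_rot: [3.141, -0.0, 1.597]
ft_force: [0.7, -0.0, 0.3]
opening: 0.498
grip_force: 0.0
```

```bash
python3 - <<'E'
from h import *
s=state(); print(s["eef_pos"].round(1),s["tcp_rot"].round(4),s["t"],s["ft_force"].round(1))
im,d=viewer.read_camera("side"); cv2.imwrite("pics/side2.png",im[...,::-1])
P=cloud("side",d); x,y,z=np.moveaxis(P,-1,0)
m=(d>0)&(abs(x-488)<8)&(abs(y+143)<95)&(z>105)&(z<162); q=P[m]
print(len(q), "y range",np.percentile(q[:,1],[1,99]).round(1))
# middle hole: points seen through the board
cv2.imwrite("pics/c3.png",cv2.resize(im[190:290,300:400,::-1],(600,600),interpolation=cv2.INTER_CUBIC))
E
```

```text
[ 493.9 -142.6  142.2] [ 3.1414 -0.      1.5966] 5.1 [ 0.7 -0.   0.3]
746 y range [-223.7  -66.3]
```

View pics/c3.png

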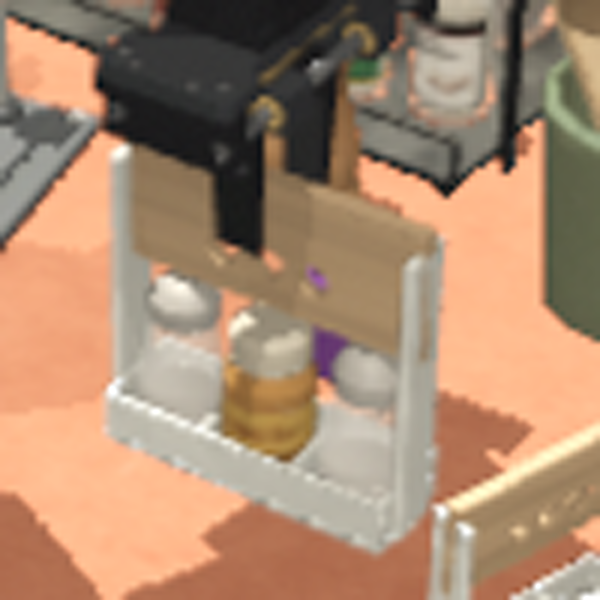

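Emit:
arm_command --rows '[[[-0.005,0,0],-0.004],[[0,0,0],0],[[0,0,0],0],[[0,0,0],0],[[0,0,0],0]]' --claw 0

```text
t: 5.65
eef_pos: [493.8, -143.7, 142.2]
tcp_rot: [3.141, -0.0, 1.609]
ft_force: [-0.5, -0.6, -1.0]
opening: 0.136
grip_force: 0.0
```

Emit:
arm_command --rows '[[[0,0,0],0],[[0,0,0],0],[[0,0,0],0],[[0,0,0],0],[[0,0,0],0]]'

```text
t: 6.15
eef_pos: [493.8, -143.7, 142.1]
tcp_rot: [3.142, -0.0, 1.609]
ft_force: [0.4, -0.1, 1.4]
opening: 0.104
grip_force: 30.0
```

```bash
python3 - <<'E'
from h import *
s=state(); print(s["eef_pos"].round(1),s["tcp_rot"].round(4),s["t"],s["ft_force"].round(1),s["moment"].round(3),s["opening"],s["grip_force"])
E
```

```text
[ 493.8 -143.7  142.1] [ 3.1415e+00 -1.0000e-04  1.6091e+00] 6.15 [ 0.4 -0.1  1.4] [-0.109  0.192 -0.096] 0.10434892886802899 30.003348235040903
```

Emit:
arm_command --rows '[[[0,0,-0.008],0],[[0,0,-0.012],0],[[0,0,-0.02],0],[[0,0,-0.024],0],[[0,0,-0.024],0]]'

```text
t: 6.65
eef_pos: [493.8, -143.7, 164.7]
tcp_rot: [3.142, -0.0, 1.609]
ft_force: [-0.3, -0.5, -6.1]
opening: 0.105
grip_force: 30.0
```

Emit:
arm_command --rows '[[[0,0,-0.02],0],[[0,0,-0.02],0],[[0,0,-0.016],0],[[0,0,-0.008],0],[[0,0,0],0]]'

```text
t: 7.15
eef_pos: [493.9, -143.7, 180.3]
tcp_rot: [3.141, 0.0, 1.609]
ft_force: [-0.5, 1.4, -5.3]
opening: 0.104
grip_force: 30.0
```

```bash
python3 - <<'E'
from h import *
s=state(); print(s["eef_pos"].round(1),s["tcp_rot"].round(4),s["t"],s["ft_force"].round(1),s["moment"].round(3),s["opening"],s["grip_force"])
im,d=viewer.read_camera("side"); cv2.imwrite("pics/side3.png",im[...,::-1])
P=cloud("side",d); x,y,z=np.moveaxis(P,-1,0)
# tray's outer long wall (white, -x side): bottom edge tilt
m=(d>0)&(abs(x-467)<8)&(abs(y+143)<85)&(z>30)&(z<80); q=P[m]
for a,b in((-215,-180),(-160,-125),(-105,-70)):
    k=q[(q[:,1]>a)&(q[:,1]<b)]; print(len(k),np.percentile(k[:,2],[5,95]).round(1) if len(k) else '',k[:,0].mean().round(1))
E
```

```text
[ 493.9 -143.7  180.3] [3.1412e+00 1.0000e-04 1.6091e+00] 7.15 [-0.5  1.4 -5.3] [-0.101  0.05  -0.015] 0.10410435973863696 29.99766033142805
107 [39.3 70.1] 469.4
132 [40.3 77.1] 468.1
126 [39.3 76. ] 467.0
```

Emit:
arm_command --rows '[[[0,0,0],-0.006],[[0,0,0],-0.014],[[0,0,0],-0.018],[[0,0,0],-0.016],[[0,0,0],-0.0084]]'

```text
t: 7.7
eef_pos: [493.7, -143.7, 179.9]
tcp_rot: [-3.141, -0.0, 1.808]
ft_force: [0.1, -0.0, -5.3]
opening: 0.105
grip_force: 30.0
```

Emit:
arm_command --rows '[[[0.01,0.002,0],0],[[0.03,0.006,0],0],[[0.05,0.011,0],0],[[0.07,0.015,0],0],[[0.08,0.018,0],0]]'

```text
t: 8.2
eef_pos: [492.3, -81.0, 180.1]
tcp_rot: [-3.142, -0.0, 1.804]
ft_force: [0.6, 0.4, -5.7]
opening: 0.106
grip_force: 30.0
```

Emit:
arm_command --rows '[[[0.09,0.02,0],0],[[0.09,0.02,0],0],[[0.09,0.02,0],0],[[0.09,0.02,0],0],[[0.09,0.02,0],0]]'

```text
t: 8.7
eef_pos: [490.2, 34.8, 180.2]
tcp_rot: [3.142, -0.0, 1.805]
ft_force: [0.3, 0.8, -5.0]
opening: 0.102
grip_force: 30.0
```

Emit:
arm_command --rows '[[[0.09,0.02,0],0],[[0.08,0.018,0],0],[[0.06,0.014,0],0],[[0.04,0.01,0],0],[[0.02,0.005,0],0]]'

```text
t: 9.2
eef_pos: [489.8, 108.5, 180.1]
tcp_rot: [-3.142, -0.0, 1.806]
ft_force: [0.8, -1.3, -5.4]
opening: 0.102
grip_force: 30.0
```

Emit:
arm_command --rows '[[[0.01,0.002,0],0],[[0,0,0],0],[[0,0,0],0],[[0,0,0],0],[[0,0,0],0]]'

```text
t: 9.7
eef_pos: [490.2, 109.5, 180.1]
tcp_rot: [3.142, -0.0, 1.805]
ft_force: [-0.5, 0.0, -5.1]
opening: 0.101
grip_force: 30.0
```

```bash
python3 - <<'E'
from h import *
s=state(); print(s["eef_pos"].round(1),s["tcp_rot"].round(4),s["t"],s["ft_force"].round(1),s["moment"].round(3),s["opening"],s["grip_force"])
ps=[]
for n in("side","top"):
    im,d=viewer.read_camera(n); cv2.imwrite(f"pics/{n}4.png",im[...,::-1]); np.save(f"{n}4.npy",d)
    c=proj(n,s["eef_pos"]-[0,0,20])[0].astype(int); print(n,c)
    w=im[c[1]-45:c[1]+55,c[0]-50:c[0]+30,::-1] if n=="side" else im[c[1]-60:c[1]+40,c[0]-50:c[0]+30,::-1]
    ps.append(cv2.resize(w,(400,500),interpolation=cv2.INTER_CUBIC))
    for l in("hook_end","hole_middle","seat_nominal"): print(l,[(np.round(r["position"]).tolist(),round(r["confidence"],2)) for r in models.mark_of(n,l)])
cv2.imwrite("pics/c4.png",np.hstack(ps))
E
```

```text
[490.2 109.5 180.1] [ 3.1415 -0.      1.8045] 9.7 [-0.5  0.  -5.1] [-0.107  0.028  0.002] 0.10095060274313598 29.9977907538414
side [274 192]
hook_end [([531.0, 120.0, 166.0], 0.8)]
hole_middle [([459.0, -305.0, 82.0], 0.79), ([491.0, 110.0, 158.0], 0.6)]
seat_nominal [([549.0, 125.0, 163.0], 0.8)]
top [292 227]
hook_end [([537.0, 123.0, 166.0], 0.7)]
hole_middle [([460.0, -309.0, 84.0], 0.91), ([489.0, 112.0, 159.0], 0.73)]
seat_nominal []
```

View pics/c4.png

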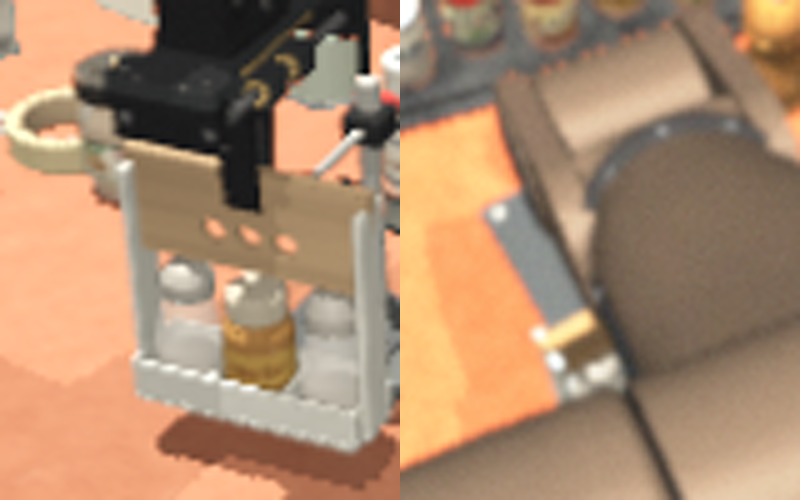

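```bash
python3 - <<'E'
import cv2,numpy as np
a=cv2.imread("pics/side0.png")[155:195,268:308]; b=cv2.imread("pics/top0.png")[182:222,258:298]
cv2.imwrite("pics/c5.png",np.hstack([cv2.resize(x,(400,400),interpolation=cv2.INTER_NEAREST) for x in(a,b)]))
E
```

```text
(no output)
```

View pics/c5.png

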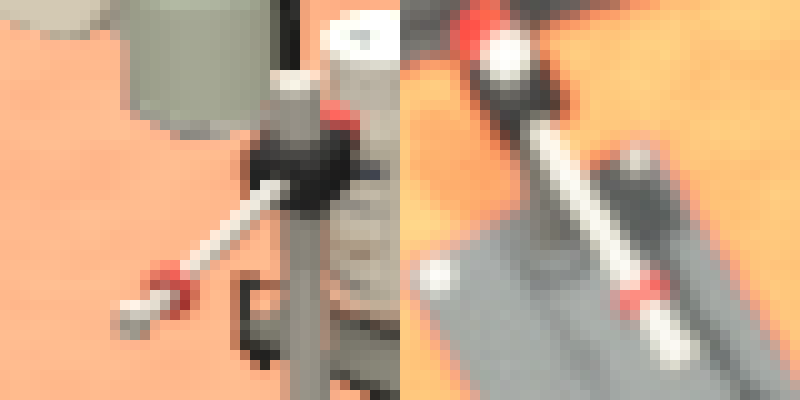

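```bash
python3 - <<'E'
from h import *
from scipy.optimize import least_squares
pts={"side":dict(post=(297,162.7),col=(284.7,183.3),but=(280.7,186.5),bar=[(295,173.5),(287.5,180)]),
"top":dict(post=(268.2,187),col=(281.5,211.2),but=(285.3,216.5),bar=[(271.5,194.5),(279.7,207.7)])}
def W(p,L):
    x,y,a,h=p[:4]; L=np.atleast_2d(L); c,s=np.cos(a),np.sin(a)
    return np.c_[x+c*L[:,0]-s*L[:,1],y+s*L[:,0]+c*L[:,1],L[:,2]]
def f(p,off):
    r=[]
    for i,n in enumerate(pts):
        o=p[4+2*i:6+2*i] if off else 0; h=p[3]; q=pts[n]
        P=proj(n,W(p,[[75,0,186],[-15,0,h],[-40,0,h+2.5],[0,0,h],[50,0,h]]))+o
        for k,j in(("post",0),("col",1),("but",2)): r+=list((P[j]-q[k])/.5)
        t=(P[4]-P[3])/np.linalg.norm(P[4]-P[3]); 
        for b in q["bar"]: e=np.array(b)-P[3]; r.append((t[0]*e[1]-t[1]*e[0])/.3)
    if off: r+=list(np.array(p[4:])/.6)
    return r
for off in(0,1):
    s=least_squares(f,[571,133,.234,158]+[0]*4*off,args=(off,)); C=np.linalg.inv(s.jac.T@s.jac)
    print(s.x.round(3),"sd",np.sqrt(np.diag(C))[:4].round(3),"cost",round(s.cost,2)); print(np.round(s.fun,1)); p=s.x
    print("tip axis",W(p,[[-43,0,p[3]]])[0].round(1))
E
```

```text
[5.72643e+02 1.29866e+02 2.26000e-01 1.56641e+02] sd [0.881 0.604 0.011 0.875] cost 3.25
[ 0.8 -0.7  0.2 -0.4  0.4 -0.8  0.8 -1.1  0.  -0.1  0.5  0.5  0.1  1.2
  0.1  0.6]
tip axis [530.7 120.2 156.6]
[ 5.72529e+02  1.29982e+02  2.27000e-01  1.57086e+02 -1.61000e-01
  3.13000e-01 -2.50000e-02 -2.51000e-01] sd [2.008 1.739 0.011 1.677] cost 1.91
[ 0.4 -0.1 -0.3 -0.   0.  -0.4  0.9 -1.  -0.1 -0.5  0.4 -0.1 -0.   0.7
 -0.1  0.3 -0.3  0.5 -0.  -0.4]
tip axis [530.6 120.3 157.1]
```

```bash
python3 - <<'E'
from h import *
im=cv2.imread("pics/side4.png")[...,::-1]
T=np.array([490.2,109.5,158.0]); a=.2337; ydir=np.array([-np.sin(a),np.cos(a),0])
H=np.array([T+ydir*k for k in(24,0,-24)]); P=proj("side",H); print(P.round(2).tolist())
J=proj("side",[T+ydir*10,T+[0,0,10]])-P[1]; print("px per 10mm y,z",J.round(2).tolist())
f=im.astype(float); board=np.median(f[int(P[1,1])-8:int(P[1,1])-5,int(P[1,0])+12:int(P[1,0])+20].reshape(-1,3),0); print(board)
D=[]
for p in P:
    u0,v0=np.round(p).astype(int); w=f[v0-4:v0+5,u0-5:u0+6]
    g=(w[...,0]-w[...,2])-(board[0]-board[2]); L=w.sum(-1)-board.sum()
    k=np.clip(L,0,None)*(L>40); v,u=np.mgrid[v0-4:v0+5,u0-5:u0+6]
    print(np.round(L).astype(int).tolist()) if p is P[1] else 0
    c=np.array([(u*k).sum(),(v*k).sum()])/k.sum(); D.append(c-p)
print(np.round(D,2).tolist())
d=np.mean(D,0); print("mean",d.round(2),"offset mm y,z:",np.linalg.solve((J/10).T,d).round(2),"bias-corrected:",np.linalg.solve((J/10).T,d-[-.16,.31]).round(2))
E
```

```text
[[267.09, 191.9], [274.19, 193.47], [281.38, 195.07]]
px per 10mm y,z [[-2.97, -0.66], [-0.21, -2.91]]
[168. 139. 104.]
[[-0.34, 0.25], [-0.04, 0.37], [-0.39, 0.22]]
mean [-0.26  0.28] offset mm y,z: [ 0.95 -1.18] bias-corrected: [0.32 0.02]
```

Emit:
arm_command --rows '[[[0.005,0.008,-0.0064],0],[[0,0.02,0],0],[[0,0.03,0],0],[[0,0.03,0],0],[[0,0.02,0],0]]'

```text
t: 10.6
eef_pos: [517.0, 117.5, 181.6]
tcp_rot: [3.141, -0.0, 1.805]
ft_force: [0.4, -0.3, -5.5]
opening: 0.105
grip_force: 30.0
```

Emit:
arm_command --rows '[[[0,0.01,0],0],[[0,0.002,0],0],[[0,0,0],0],[[0,0,0],0],[[0,0,0],0]]'

```text
t: 11.1
eef_pos: [518.8, 118.0, 181.8]
tcp_rot: [3.142, -0.0, 1.805]
ft_force: [-0.6, 0.3, -4.8]
opening: 0.106
grip_force: 30.0
```

Emit:
arm_command --rows '[[[0,0.003,0],0],[[0,0.003,0],0],[[0,0.003,0],0],[[0,0.003,0],0],[[0,0.003,0],0]]'

```text
t: 11.6
eef_pos: [522.7, 118.9, 181.7]
tcp_rot: [3.142, -0.0, 1.805]
ft_force: [0.5, 0.7, -5.9]
opening: 0.103
grip_force: 30.0
```

Emit:
arm_command --rows '[[[-0.001,0.003,0],0],[[-0.001,0.003,0],0],[[0,0.003,0],0],[[0,0.003,0],0],[[0,0,0],0]]'

```text
t: 12.1
eef_pos: [525.8, 119.1, 181.7]
tcp_rot: [3.141, -0.0, 1.805]
ft_force: [-0.4, -0.0, -5.1]
opening: 0.106
grip_force: 30.0
```

Emit:
arm_command --rows '[[[0,0.003,0],0],[[0,0.003,0],0],[[0,0.003,0],0],[[0,0,0],0],[[0,0,0],0]]'

```text
t: 12.6
eef_pos: [527.6, 119.6, 181.7]
tcp_rot: [-3.141, -0.0, 1.805]
ft_force: [-2.2, -0.4, -4.8]
opening: 0.105
grip_force: 30.0
```

Emit:
arm_command --rows '[[[0,0.002,0],0],[[0,0,0],0],[[0,0,0],0],[[0,0,0],0],[[0,0,0],0]]'

```text
t: 13.1
eef_pos: [528.1, 119.7, 181.6]
tcp_rot: [-3.141, -0.0, 1.805]
ft_force: [-3.0, -0.1, -5.8]
opening: 0.103
grip_force: 30.0
```

```bash
cat > s.py <<'E'
from h import *
s=state(); print(s["eef_pos"].round(1),s["tcp_rot"].round(4),s["t"],s["ft_force"].round(1),s["moment"].round(3),s["opening"].round(3))
a=.227; e=s["eef_pos"]-[530.6,120.3,0]; F=s["ft_force"]
print("along",(e[0]*np.cos(a)+e[1]*np.sin(a)).round(1),"lat",(-e[0]*np.sin(a)+e[1]*np.cos(a)).round(2),"holez",(s["eef_pos"][2]-22.1).round(1),"F along/lat",(F[0]*np.cos(a)+F[1]*np.sin(a)).round(1),(-F[0]*np.sin(a)+F[1]*np.cos(a)).round(1))
E
python3 s.py
```

```text
Traceback (most recent call last):
  File "s.py", line 2, in <module>
    s=state(); print(s["eef_pos"].round(1),s["tcp_rot"].round(4),s["t"],s["ft_force"].round(1),s["moment"].round(3),s["opening"].round(3))
                                                                                                                    ^^^^^^^^^^^^^^^^^^
AttributeError: 'float' object has no attribute 'round'
```

```bash
sed -i 's/s\["opening"\].round(3)/round(s["opening"],3)/' s.py; cat > avg.py <<'E'
from h import *
import sys
r=[]
for i in range(12):
    s=state(); r.append(np.r_[s["ft_force"],s["moment"]]); viewer.read_camera("side")
r=np.array(r); print("mean",r.mean(0).round(3),"se",(r.std(0)/12**.5).round(3)); np.save(sys.argv[1],r.mean(0))
E
python3 s.py; python3 avg.py touch.npy
```

```text
[528.1 119.7 181.6] [-3.1410e+00 -1.0000e-04  1.8052e+00] 13.1 [-3.  -0.1 -5.8] [-0.297  0.934 -0.006] 0.103
along -2.6 lat -0.01 holez 159.5 F along/lat -2.9 0.6
mean [-4.442e+00 -9.090e-01 -6.630e+00 -3.260e-01  1.035e+00  6.000e-03] se [0.216 0.126 0.128 0.011 0.02  0.007]
```

Emit:
arm_command --rows '[[[0,-0.01,0],0],[[0,-0.006,0],0],[[0,0,0],0],[[0,0,0],0],[[0,0,0],0]]'

```text
t: 14.2
eef_pos: [524.7, 118.9, 181.9]
tcp_rot: [3.141, -0.0, 1.805]
ft_force: [0.1, -0.1, -6.2]
opening: 0.106
grip_force: 30.0
```

```bash
python3 s.py; python3 avg.py free.npy; python3 - <<'E'
import numpy as np
d=np.load("touch.npy")-np.load("free.npy"); F,M=d[:3],d[3:]; a=.227
c,s=np.cos(a),np.sin(a); R=np.array([[c,s,0],[-s,c,0],[0,0,1]]); F=R@F;M=R@M
print("F",F.round(2),"M",M.round(3),"z lever mm",(M[1]/F[0]*1e3).round(1),"lat lever mm",(-M[2]/F[0]*1e3).round(1))
E
```

```text
[524.7 118.9 181.9] [ 3.1408 -0.      1.8051] 14.2 [ 0.1 -0.1 -6.2] [-0.062 -0.006  0.06 ] 0.106
along -6.0 lat -0.08 holez 159.8 F along/lat 0.1 -0.2
mean [-8.600e-02  8.000e-03 -5.484e+00 -8.400e-02  5.000e-02  5.000e-03] se [0.107 0.153 0.123 0.008 0.008 0.009]
F [-4.45  0.09 -1.15] M [-1.400e-02  1.015e+00  1.000e-03] z lever mm -228.1 lat lever mm 0.2
```

Emit:
arm_command --rows '[[[0,0,0.006],0],[[0,0,0.006],0],[[0,0.004,0],0],[[0,0.004,0],0],[[0,0.003,0],0]]'

```text
t: 15.3
eef_pos: [527.3, 119.5, 178.7]
tcp_rot: [3.141, -0.0, 1.805]
ft_force: [0.3, 0.4, -5.5]
opening: 0.102
grip_force: 30.0
```

Emit:
arm_command --rows '[[[0,0.003,0],0],[[0,0.002,0],0],[[0,0,0],0],[[0,0,0],0],[[0,0,0],0]]'

```text
t: 15.8
eef_pos: [528.3, 119.7, 178.7]
tcp_rot: [3.142, -0.0, 1.805]
ft_force: [-0.6, -0.1, -5.1]
opening: 0.103
grip_force: 30.0
```

```bash
python3 s.py
```

```text
[528.3 119.7 178.7] [ 3.1416e+00 -1.0000e-04  1.8051e+00] 15.8 [-0.6 -0.1 -5.1] [-0.062  0.053  0.031] 0.103
along -2.4 lat -0.03 holez 156.6 F along/lat -0.6 0.0
```

Emit:
arm_command --rows '[[[0,0.003,0],0],[[0,0.003,0],0],[[0,0.002,0],0],[[0,0,0],0],[[0,0,0],0]]'

```text
t: 16.3
eef_pos: [530.3, 120.2, 178.7]
tcp_rot: [-3.142, -0.0, 1.805]
ft_force: [0.3, -0.2, -5.9]
opening: 0.107
grip_force: 30.0
```

```bash
python3 s.py
```

```text
[530.3 120.2 178.7] [-3.1416e+00 -1.0000e-04  1.8051e+00] 16.3 [ 0.3 -0.2 -5.9] [-0.051  0.037  0.031] 0.107
along -0.3 lat -0.01 holez 156.6 F along/lat 0.2 -0.3
```

Emit:
arm_command --rows '[[[0,0.004,0],0],[[0,0.004,0],0],[[0,0.004,0],0],[[0,0.004,0],0],[[0,0.002,0],0]]'

```text
t: 16.8
eef_pos: [534.8, 121.3, 178.7]
tcp_rot: [3.142, -0.0, 1.805]
ft_force: [-0.7, 0.9, -5.3]
opening: 0.098
grip_force: 30.0
```

```bash
python3 s.py
```

```text
[534.8 121.3 178.7] [ 3.1415e+00 -1.0000e-04  1.8051e+00] 16.8 [-0.7  0.9 -5.3] [-0.065  0.036 -0.012] 0.098
along 4.3 lat 0.01 holez 156.6 F along/lat -0.4 1.0
```

Emit:
arm_command --rows '[[[0,0.004,0],0],[[0,0.004,0],0],[[0,0.004,0],0],[[0,0.004,0],0],[[0,0.004,0],0]]'

```text
t: 17.3
eef_pos: [539.6, 122.4, 178.7]
tcp_rot: [3.142, -0.0, 1.805]
ft_force: [0.4, -0.8, -5.5]
opening: 0.103
grip_force: 30.0
```

Emit:
arm_command --rows '[[[0,0.004,0],0],[[0,0.004,0],0],[[0,0.004,0],0],[[0,0.002,0],0],[[0,0,0],0]]'

```text
t: 17.8
eef_pos: [543.0, 123.2, 178.7]
tcp_rot: [-3.142, -0.0, 1.805]
ft_force: [0.4, -0.6, -5.2]
opening: 0.103
grip_force: 30.0
```

```bash
python3 s.py
```

```text
[543.  123.2 178.7] [-3.1416e+00 -1.0000e-04  1.8052e+00] 17.8 [ 0.4 -0.6 -5.2] [-0.136  0.043  0.023] 0.103
along 12.7 lat 0.07 holez 156.6 F along/lat 0.2 -0.7
```

Emit:
arm_command --rows '[[[0,0.004,0],0],[[0,0.004,0],0],[[0,0.004,0],0],[[0,0.004,0],0],[[0,0.004,0],0]]'

```text
t: 18.3
eef_pos: [547.9, 124.4, 178.7]
tcp_rot: [3.142, -0.0, 1.805]
ft_force: [0.3, 0.5, -6.4]
opening: 0.107
grip_force: 30.0
```

Emit:
arm_command --rows '[[[0,0,0.004],0],[[0,0,0.004],0],[[0,0,0.004],0],[[0,0,0],0],[[0,0,0],0]]'

```text
t: 18.8
eef_pos: [547.8, 124.4, 175.7]
tcp_rot: [-3.142, -0.0, 1.805]
ft_force: [-0.8, -0.4, -5.1]
opening: 0.103
grip_force: 30.0
```

```bash
python3 s.py
```

```text
[547.8 124.4 175.7] [-3.1415e+00 -1.0000e-04  1.8051e+00] 18.8 [-0.8 -0.4 -5.1] [-0.062 -0.004  0.048] 0.103
along 17.6 lat 0.12 holez 153.6 F along/lat -0.8 -0.2
```

Emit:
arm_command --rows '[[[0,0,0.003],0],[[0,0,0.003],0],[[0,0,0.002],0],[[0,0,0],0],[[0,0,0],0]]'

```text
t: 19.3
eef_pos: [547.8, 124.4, 173.7]
tcp_rot: [-3.142, -0.0, 1.805]
ft_force: [-0.5, -0.3, -6.2]
opening: 0.105
grip_force: 30.0
```

Emit:
arm_command --rows '[[[0,0,0.002],0],[[0,0,0.002],0],[[0,0,0],0],[[0,0,0],0],[[0,0,0],0]]'

```text
t: 19.8
eef_pos: [547.8, 124.4, 172.7]
tcp_rot: [3.142, -0.0, 1.805]
ft_force: [-0.4, -0.1, -5.8]
opening: 0.105
grip_force: 30.0
```

Emit:
arm_command --rows '[[[0,0,0.002],0],[[0,0,0.002],0],[[0,0,0],0],[[0,0,0],0],[[0,0,0],0]]'

```text
t: 20.3
eef_pos: [547.8, 124.4, 171.8]
tcp_rot: [3.141, -0.0, 1.805]
ft_force: [-0.7, -0.1, -5.1]
opening: 0.101
grip_force: 30.0
```

```bash
python3 s.py
```

```text
[547.8 124.4 171.8] [ 3.1415e+00 -1.0000e-04  1.8051e+00] 20.3 [-0.7 -0.1 -5.1] [-0.058  0.118 -0.004] 0.101
along 17.7 lat 0.1 holez 149.7 F along/lat -0.8 0.0
```

Emit:
arm_command --rows '[[[0,0,0.002],0],[[0,0,0.002],0],[[0,0,0],0],[[0,0,0],0],[[0,0,0],0]]'

```text
t: 20.8
eef_pos: [547.9, 124.4, 171.4]
tcp_rot: [3.141, 0.0, 1.805]
ft_force: [-3.4, -0.7, 5.7]
opening: 0.104
grip_force: 30.0
```

```bash
python3 s.py
```

```text
[547.9 124.4 171.4] [3.1407e+00 1.0000e-04 1.8052e+00] 20.8 [-3.4 -0.7  5.7] [-0.146  0.608 -0.016] 0.104
along 17.8 lat 0.11 holez 149.3 F along/lat -3.5 0.1
```

Emit:
arm_command --rows '[[[0,0,-0.001],0],[[0,0,0],0],[[0,0,0],0],[[0,0,0],0],[[0,0,0],0]]'

```text
t: 21.3
eef_pos: [547.9, 124.4, 171.4]
tcp_rot: [3.141, 0.0, 1.805]
ft_force: [-3.2, -1.2, 6.9]
opening: 0.102
grip_force: 30.0
```

```bash
python3 s.py; python3 - <<'E'
from h import *
im,d=viewer.read_camera("side")
cv2.imwrite("pics/c6.png",cv2.resize(im[150:260,230:340,::-1],(600,600),interpolation=cv2.INTER_CUBIC))
E
```

```text
[547.9 124.4 171.4] [3.141  0.     1.8052] 21.3 [-3.2 -1.2  6.9] [-0.131  0.603  0.047] 0.102
along 17.8 lat 0.11 holez 149.3 F along/lat -3.4 -0.5
```

View pics/c6.png

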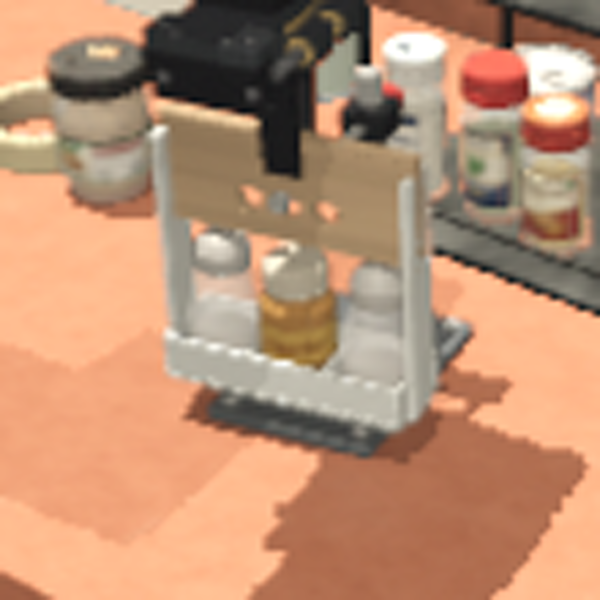

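Emit:
arm_command --rows '[[[0,0,-0.001],0],[[0,0,0],0],[[0,0,0],0],[[0,0,0],0],[[0,0,0],0]]'

```text
t: 21.85
eef_pos: [547.9, 124.4, 171.4]
tcp_rot: [3.141, -0.0, 1.805]
ft_force: [-2.7, -0.0, 4.9]
opening: 0.103
grip_force: 30.0
```

```bash
python3 s.py
```

```text
[547.9 124.4 171.4] [ 3.1413e+00 -1.0000e-04  1.8051e+00] 21.85 [-2.7 -0.   4.9] [-0.149  0.544  0.008] 0.103
along 17.8 lat 0.11 holez 149.3 F along/lat -2.7 0.6
```

Emit:
arm_command --rows '[[[0,-0.002,-0.001],0],[[0,0,-0.001],0],[[0,0,0],0],[[0,0,0],0],[[0,0,0],0]]'

```text
t: 22.35
eef_pos: [547.5, 124.3, 171.6]
tcp_rot: [3.141, -0.0, 1.805]
ft_force: [2.0, 1.0, -1.8]
opening: 0.099
grip_force: 30.0
```

```bash
python3 s.py
```

```text
[547.5 124.3 171.6] [ 3.1413 -0.      1.8051] 22.35 [ 2.   1.  -1.8] [ 0.106 -0.429  0.026] 0.099
along 17.4 lat 0.08 holez 149.5 F along/lat 2.2 0.6
```

Emit:
arm_command --rows '[[[0,0.001,0.0008],0],[[0,0,0],0],[[0,0,0],0],[[0,0,0],0],[[0,0,0],0]]'

```text
t: 22.85
eef_pos: [547.5, 124.3, 171.5]
tcp_rot: [-3.142, -0.0, 1.805]
ft_force: [1.0, 0.5, 0.8]
opening: 0.105
grip_force: 30.0
```

```bash
python3 s.py
```

```text
[547.5 124.3 171.5] [-3.1416e+00 -1.0000e-04  1.8051e+00] 22.85 [1.  0.5 0.8] [-0.103 -0.115  0.025] 0.105
along 17.4 lat 0.1 holez 149.4 F along/lat 1.1 0.3
```

Hook carries the full weight; releasing.

Emit:
arm_command --rows '[[[0,0,0],0],[[0,0,0],0],[[0,0,0],0],[[0,0,0],0],[[0,0,0],0]]' --claw 0.14

```text
t: 23.35
eef_pos: [547.5, 124.3, 171.5]
tcp_rot: [-3.142, -0.0, 1.805]
ft_force: [0.5, 0.4, -0.1]
opening: 0.145
grip_force: 0.0
```

Emit:
arm_command --rows '[[[0,0,0],0],[[0,0,0],0],[[0,0,0],0],[[0,0,0],0],[[0,0,0],0]]' --claw 0.5

```text
t: 23.85
eef_pos: [547.6, 124.3, 171.5]
tcp_rot: [3.142, -0.0, 1.805]
ft_force: [-0.1, -0.2, -0.2]
opening: 0.479
grip_force: 0.0
```

```bash
python3 s.py; python3 - <<'E'
from h import *
im,d=viewer.read_camera("side")
cv2.imwrite("pics/c7.png",cv2.resize(im[150:260,230:340,::-1],(600,600),interpolation=cv2.INTER_CUBIC))
E
```

```text
[547.6 124.3 171.5] [ 3.1415e+00 -1.0000e-04  1.8051e+00] 23.85 [-0.1 -0.2 -0.2] [-0.053  0.025 -0.027] 0.479
along 17.4 lat 0.11 holez 149.4 F along/lat -0.1 -0.1
```

View pics/c7.png

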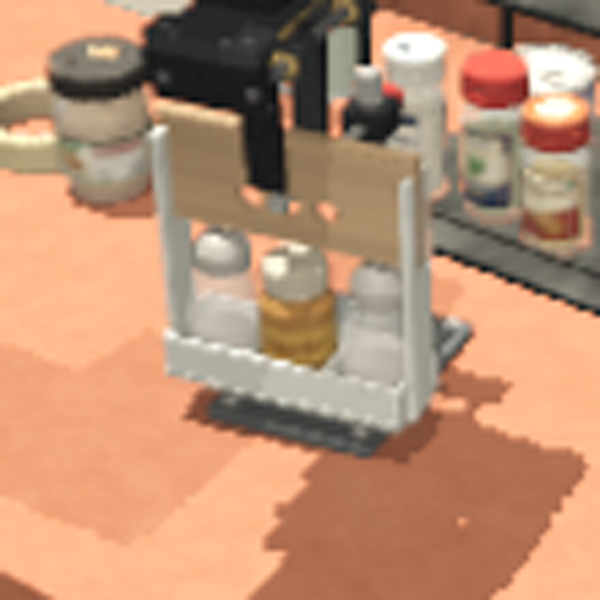

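The caddy hangs level on its middle hole, with the button at (280,205) and all three jars upright. Now I'll retreat straight up.

Emit:
arm_command --rows '[[[0,0,-0.02],0],[[0,0,-0.06],0],[[0,0,-0.1],0],[[0,0,-0.1],0],[[0,0,-0.1],0]]'

```text
t: 24.4
eef_pos: [547.4, 124.3, 267.9]
tcp_rot: [3.141, -0.0, 1.805]
ft_force: [0.4, -0.3, 0.5]
opening: 0.502
grip_force: 0.0
```

Emit:
arm_command --rows '[[[0,0,-0.06],0],[[0,0,0],0],[[0,0,0],0],[[0,0,0],0],[[0,0,0],0]]'

```text
t: 24.9
eef_pos: [547.3, 124.3, 280.6]
tcp_rot: [-3.14, -0.0, 1.805]
ft_force: [-0.1, 0.9, -0.1]
opening: 0.498
grip_force: 0.0
```

```bash
python3 s.py; python3 - <<'E'
from h import *
im,d=viewer.read_camera("side"); P=cloud("side",d); x,y,z=np.moveaxis(P,-1,0)
a=.234; e=P-[547.5,124.3,0]; L=e[...,0]*np.cos(a)+e[...,1]*np.sin(a); Y=-e[...,0]*np.sin(a)+e[...,1]*np.cos(a)
m=(d>0)&(abs(L+5)<7)&(abs(Y)<75)&(z>130)&(z<205)
for lo,hi in((-75,-45),(-20,20),(45,75)): k=m&(Y>lo)&(Y<hi); print("board top z",np.percentile(z[k],98).round(1))
print("jar",[(np.round(r["position"]).tolist(),round(r["confidence"],2)) for l in("full_jar","shaker_a") for r in models.mark_of("side",l)])
E
```

```text
[547.3 124.3 280.6] [-3.1400e+00 -3.0000e-04  1.8051e+00] 24.9 [-0.1  0.9 -0.1] [-0.04   0.08  -0.084] 0.498
along 17.1 lat 0.14 holez 258.5 F along/lat 0.1 1.0
board top z 196.8
board top z 196.4
board top z 196.5
jar [([550.0, 125.0, 33.0], 0.75), ([560.0, 78.0, 29.0], 0.7), ([584.0, -123.0, 2.0], 0.6), ([559.0, 80.0, 28.0], 0.63), ([537.0, 172.0, 28.0], 0.61), ([689.0, -31.0, 1.0], 0.18)]
```

Level, with the jars in place and the robot clear. Handing in.

```bash
python3 -c "
from h import *
print(env.job_done())"
```

```text
the job is handed in; nothing more can be done
None
```

The loaded caddy hangs level on the hook by its middle hole, with all three jars upright in their cups and the robot clear; handed in at about 25 s of the 69 s allowed.

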